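# Clear the strip-down tray into its waste drawer and close up

### The arm

A 6-joint arm with a two-finger parallel gripper is mounted at the origin on the work surface. World frame = base frame: x ahead of the robot, y to its left, z up, the work surface at z = 0. Lengths are in m, angles in degrees, forces in N, time in s.
With the tool pointing down it reaches from about 0.35 to 0.875 m from the base axis. Payload 4.2 kg.
Tool frame: the origin (TCP) lies midway between the tips of the shut fingers; the grasp point (between the pads) lies 19 mm behind it; z points along the fingers, y is the line along which they close (so a half turn about z gives the same grasp; the last joint's range is limited). The gripper opens to 87 mm and grips with 3 to 60 N. Pads are 19 mm wide; open, the fingers measure 117 mm over their backs; the gripper's body (75 mm by 190 mm) begins 51 mm behind the grasp point.
Start: joints at [-60.585, 22.042, 0.453, 0, -68.411, -14.817], TCP at [0.158, -0.605, 0.223] pointing down, gripper open.
Joint ranges: [-179.83, 179.83], [-69.29, 118.12], [-61.27, 80.66], [-181.25, 117.63], [-171.15, -9.14], [-177.46, 177.46]. Speed limits (degrees/s): [159.86, 159.86, 180, 180, 180, 180].

### API

Orientations are given as [roll, pitch, yaw] about the fixed x, y, z axes, in that order (R = Rz(yaw) Ry(pitch) Rx(roll)).
In Python, from workcell import env gives the robot as it stands. The module is installed in compiled form; this text tells all that it offers. Calls block until the motion is done:
- env.goto(position, orientation): joint-space move of the TCP to a pose.
- env.move_straight(position, rotation=None, rate=0.15, force_limit=None): straight line of the TCP; rotation=None keeps the orientation; rate is the mean speed in m/s. With force_limit (N) it stops when the force on the tool has changed by that much, and returns True; else False.
- env.set_joints(angles): joint-space move.
- env.gripper_to(opening, grasp_force=None): opening from 0.0 (shut) to 1.0 (fully open); grasp_force is the grip in N (None keeps the last); returns when the fingers have stopped.
- env.dwell(seconds).
- env.inverse_kinematics(position, orientation): joint angles nearest the present ones, or None.
- env.read_state(): the state.
- env.grab_frame(name): name is "scene" or "top" or "wrist"; returns a dict with "image" (400x640x3 uint8, blue, green, red), "fx", "fy", "cx", "cy" (pixels), "position" and "orientation" of the camera in the world. Camera axes: x right, y up, looking along -z (the intrinsics and any distortion apply to the point x, -y, -z); pixel columns grow to the right and rows downward; lengths in m; the calibration is good to about 2 mm. A picture is of the moment at which its call begins. There is no depth.
A pose or a line that the arm cannot do raises env.Unreachable and nothing moves.
- env.close_job(): hands the job in; it is judged then, once.
Trained networks look in a picture, given as the dict that the camera call returned (one of the last four; its "shot" number tells which), for a name from the list of things; names that differ only in an ending like _2 or _b are one class to them, and where a whole thing is asked for, a point or a joint stands for the part that bears it (a point fixed in the world has none). Each returns a list of dicts, best first, with "score" (0 to 1); they miss things now and then, are a little off and sometimes report something else, mostly with a low value. They report only what shows in the picture. A call takes as long as a camera call. They do not tell look-alikes from the thing itself.
- env.search_frame(picture, thing): "xyz" ([x, y, z] in m, in world coordinates, good to about 4 mm: the middle of the surface that is visible of it).
- env.trace(picture, thing): "mask" (400x640 bool, what is visible of it).
The state is a dict: "clock": time; "joint_positions": joint angles; "qvel": joint speeds; "joint_torque": joint torques, N m; "position": TCP position; "tool_rot": TCP orientation; "force": force on the tool from outside, world axes, zero at the start; "wrist_torque": the same for the moment, N m; "opening": opening from 0.0 (shut) to 1.0 (fully open); "finger_force": force on a finger pad.
Only numpy, scipy, OpenCV 4.12 (cv2) and the standard library are available. Lean on these libraries where they do the work, as an engineer would, in place of code of your own. Each camera call takes 0.05 s, during which the arm holds its last target. There are 200 camera calls.

### The job

Pick up the yellow scraper block and, touching the scrap only with the scraper and not with the fingers, sweep all five loose bits (three orange plastic pieces, two brass nuts) off the dark steel plate into the open drawer in front of it. Then stand the scraper upright on its black mat again, let go of it, push the drawer fully home, and only after that swing the red bar all the way down across the drawer front. Leave the wheel, the jar and the battery where they are.

Things in the scene. Friction and masses are not known exactly. Their poses are not given: they have to be found in the camera images.
- station: blue tray fixed to the bench, its front (own -x) to the robot's right; origin: centre of underside. Dark steel plate top 70 mm up, own x -110 to +110, y -75 to +75 mm between side rails 15 mm wide and 82 mm high; back rail at x +98 to +110; no rail at the front edge, the drawer pulls out below it. The bits start at x -80 to +30. The red bar's ear is at the front, own y -105
- drawer (a joint): how far the grey waste drawer with its white front is pulled out towards the tray's own -x, m: 0 is fully home, starts 0.095 to 0.13. It slides stiffly (about 2 N) and stays where it is left
- drawer_in (a point): centre of the drawer's inner floor, moves with the drawer; same axes as the tray. Inside 182 mm (x) by 158 mm (y), walls 46 mm high above this floor, floor 8 mm above the bench
- drawer_face (a point): point on the outer face of the white drawer front, above its pull lip, 44 mm above the bench and 40 mm off the middle, away from the bar (own y +40); the front is 176 mm wide, from 4 to 60 mm above the bench, and when home it stands 6 mm proud of the plate's edge. Below the point a dark pull lip 70 mm wide sticks out 14 mm at 17 to 23 mm above the bench
- bar (a joint): angle of the red latch bar, rad: 0 is level, down across the drawer front; 1.57 is straight up; starts 1.55 to 2.0. A stiff hinge (about 1.5 N at the tip) keeps it where it is left
- bar_pivot (a point): hinge of the red bar, 50 mm above the bench, at own (-132, -105) mm of the tray; the hinge axis is the tray's own x. The bar is 16 mm thick in the plane of swing, 20 mm wide along x and 100 mm long with a black rubber end; level, it points to the tray's own +y
- bar_tip (a point): end of the red bar, on its centre line, 100 mm from the pivot
- scraper: yellow scraper block with a black lower edge, standing on the mat: 126 mm long (own x), 24 mm thick (own y; the lowest 12 mm only 18), 80 mm high, 160 g; origin at the centre of its underside, own z up. Grip it across its thickness
- mat: flat black rubber mat fixed to the bench, 190 (own x) x 110 (own y) x 4 mm, on the robot's right; origin at the centre of its underside
- chip0: broken piece of orange plastic, 28 x 18 x 8 mm with a small rib to 13 mm, 12 g, seen lying on the steel plate of the tray at the start; origin at the centre of its underside
- chip1: broken piece of orange plastic, 28 x 18 x 8 mm with a small rib to 13 mm, 12 g, seen lying on the steel plate of the tray at the start; origin at the centre of its underside
- chip2: broken piece of orange plastic, 28 x 18 x 8 mm with a small rib to 13 mm, 12 g, seen lying on the steel plate of the tray at the start; origin at the centre of its underside
- nut0: brass hexagon nut, about 21 mm across, 10 mm high, 18 g, seen lying on the steel plate of the tray at the start; origin at the centre of its underside
- nut1: brass hexagon nut, about 21 mm across, 10 mm high, 18 g, seen lying on the steel plate of the tray at the start; origin at the centre of its underside
- wheel: black mower wheel lying flat, diameter 100 mm, 40 mm high, to be left alone; origin at the centre of its underside
- jar: grey grease jar with red cap, diameter 64 mm, 85 mm high, to be left alone; origin at the centre of its underside
- battery: black battery pack with orange top, 75 x 60 x 72 mm, to be left alone; origin at the centre of its underside
Not all that is in view belongs to the job. There is more than one size of the mat; the job needs the larger. Of the things that look like the scraper, take the one that is nearest to the robot's base at the start.

How it is judged:
By the outcome, as a careful person would: the job done as asked, in the order asked, and still so for the second after the job is handed in, with the robot touching nothing.
It also fails if it takes over 72 s, if anything falls off the work surface, if the arm or the gripper's body presses on something with over 40 N, if the wrist force passes 120 N, or if a joint passes its speed limit or range.

## Working session

There is one attempt and no reset: what is moved stays moved. The work goes in short steps, each a Python script; the robot and the scene stay as the last script left them, time stands still between calls to the robot, and variables do not carry over. Pictures are saved under pics/ and viewed, at most 10 in all, crops included, and the job is handed in when it is done.

```bash
mkdir -p pics; cat > a.py <<'E'
from workcell import env
import cv2, numpy as np
for n in ("scene","top"):
    p=env.grab_frame(n); cv2.imwrite(f"pics/{n}0.png",p["image"])
    print(n,np.round(p["position"],3),np.round(p["orientation"],2),p["fx"],p["fy"],p["cx"],p["cy"],[k for k in p])
    for t in "station drawer drawer_face bar bar_tip bar_pivot scraper mat chip0 nut0 wheel jar battery".split():
        print(t,[(np.round(d["xyz"],3).tolist(),round(d["score"],2)) for d in env.search_frame(p,t)])
print(env.read_state())
E
python3 a.py
```

```text
scene [1.191 0.213 1.088] [ 33.15   0.15 113.94] 425.58565013193817 425.58565013193817 318.52958899556097 202.42773098906898 ['image', 'fx', 'fy', 'cx', 'cy', 'position', 'orientation', 'shot']
station [([0.66, 0.176, 0.069], 0.6)]
drawer [([0.73, 0.176, 0.008], 0.88)]
drawer_face [([0.73, 0.176, 0.007], 0.74), ([0.484, -0.359, 0.001], 0.24)]
bar [([0.693, 0.294, 0.111], 0.86)]
bar_tip [([0.69, 0.296, 0.111], 0.86), ([0.733, 0.177, 0.008], 0.69)]
bar_pivot [([0.692, 0.293, 0.108], 0.54)]
scraper [([0.724, -0.365, 0.068], 0.81), ([0.491, -0.372, 0.083], 0.74)]
mat [([0.485, -0.36, 0.002], 0.94), ([0.45, -0.568, 0.003], 0.71)]
chip0 [([0.616, 0.186, 0.075], 0.58)]
nut0 [([0.551, 0.116, 0.082], 0.53)]
wheel [([0.728, -0.203, 0.033], 0.69)]
jar [([0.69, 0.295, 0.113], 0.61), ([0.593, 0.437, 0.07], 0.6)]
battery [([0.443, 0.442, 0.064], 0.63)]
top [ 0.368 -0.049  1.997] [ 6.590e+00  3.000e-02 -8.903e+01] 506.12050260511535 506.12050260511535 322.04794884633816 196.29750803518795 ['image', 'fx', 'fy', 'cx', 'cy', 'position', 'orientation', 'shot']
station [([0.627, 0.166, 0.071], 0.56)]
dr
[... 550 characters left out ...]
 0.68)]
{'clock': 1.4, 'joint_positions': array([-6.05832595e+01,  2.20425518e+01,  4.52016872e-01,  9.30358544e-04,
       -6.84113548e+01, -1.48159320e+01]), 'qvel': array([-0.04952887,  0.10695187, -0.02193047, -0.00174717,  0.04872241,
        0.00073327]), 'joint_torque': array([ 4.38177685e-04, -3.90465796e+01,  1.87618321e+01,  4.22436878e+00,
        1.54828979e-02, -2.35082541e-05]), 'position': array([ 0.15755696, -0.60479042,  0.22253912]), 'tool_rot': array([ 1.79998394e+02, -1.31956414e-03, -1.65398849e+02]), 'force': array([-0.55903981,  0.57696046, -0.11868115]), 'wrist_torque': array([ 0.01955373, -0.02849909, -0.02091637]), 'finger_force': 0.0, 'opening': 0.9956462753496245}
```

View pics/scene0.png

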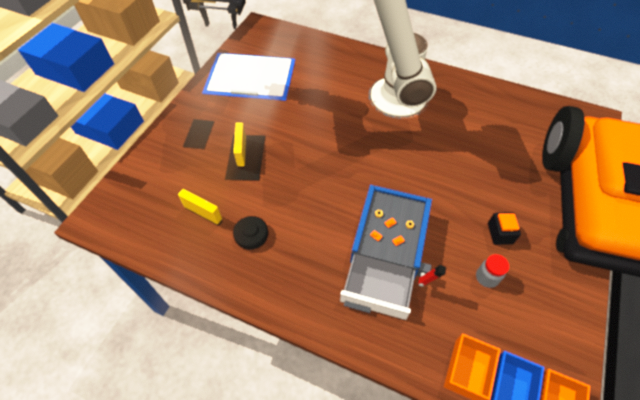

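View pics/top0.png

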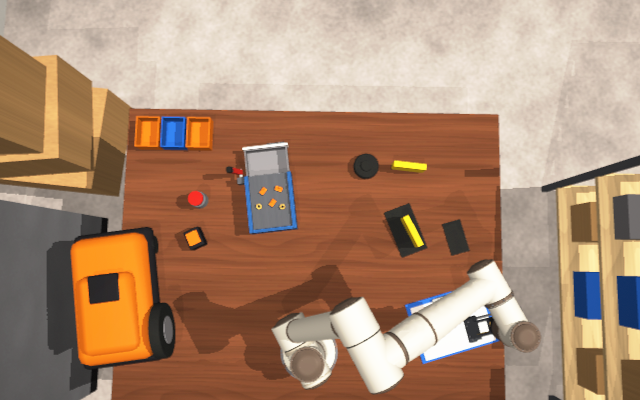

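```bash
cat > h.py <<'E'
from workcell import env
import cv2, numpy as np
from scipy.spatial.transform import Rotation as R
def ray(p,uv,z):
    """pixels -> world points on plane z"""
    uv=np.atleast_2d(uv).astype(float)
    d=np.c_[(uv[:,0]-p["cx"])/p["fx"],-(uv[:,1]-p["cy"])/p["fy"],-np.ones(len(uv))]
    d=d@R.from_euler("xyz",p["orientation"],degrees=True).as_matrix().T
    c=np.array(p["position"]); return c+d*((z-c[2])/d[:,2])[:,None]
def snap(n,f):
    p=env.grab_frame(n); cv2.imwrite(f"pics/{f}.png",p["image"])
    import pickle; pickle.dump(p,open(f"pics/{f}.pkl","wb")); return p
def show(p,t):
    print(t,[(np.round(d["xyz"],3).tolist(),round(d["score"],2)) for d in env.search_frame(p,t)])
E
cat > b.py <<'E'
from h import *
env.goto([.40,-.34,.40],[180,0,-147]); p=snap("wrist","w1")
print(p["position"],p["orientation"]); show(p,"scraper"); show(p,"mat")
env.goto([.55,.15,.45],[180,0,-90]); p=snap("wrist","w2")
print(p["position"],p["orientation"])
for t in "station drawer drawer_face bar_tip bar_pivot chip0 nut0".split(): show(p,t)
s=env.read_state();print(s["clock"],s["joint_positions"])
E
python3 b.py; python3 -c "
import cv2,numpy as np
a=cv2.imread('pics/w1.png');b=cv2.imread('pics/w2.png')
cv2.imwrite('pics/w12.png',cv2.resize(np.vstack([a,b]),(480,600)))"
```

```text
[ 0.33335569 -0.3833133   0.56098585] [-1.69118790e+01 -1.03109660e-01  1.22950584e+02]
scraper [([0.458, -0.389, 0.087], 0.69), ([0.705, -0.425, 0.067], 0.55)]
mat [([0.445, -0.569, 0.002], 0.98), ([0.463, -0.365, 0.004], 0.96)]
[0.55107697 0.06959677 0.61180916] [-1.69871447e+01 -4.03317358e-02  1.79928314e+02]
station [([0.629, 0.168, 0.067], 0.84)]
drawer [([0.756, 0.181, 0.012], 0.76), ([0.676, 0.286, 0.097], 0.61)]
drawer_face [([0.748, 0.176, 0.01], 0.65)]
bar_tip [([0.676, 0.291, 0.094], 0.9), ([0.607, 0.185, 0.082], 0.18), ([0.754, 0.182, 0.009], 0.16)]
bar_pivot [([0.676, 0.291, 0.094], 0.91), ([0.756, 0.181, 0.01], 0.53)]
chip0 [([0.554, 0.108, 0.08], 0.67), ([0.563, 0.151, 0.079], 0.63), ([0.618, 0.125, 0.077], 0.62), ([0.609, 0.182, 0.078], 0.55)]
nut0 [([0.554, 0.111, 0.079], 0.52), ([0.55, 0.2, 0.082], 0.48)]
5.3 [ 3.15026844e+01  1.30828402e+01  1.92947677e+01 -1.66184435e-04
 -9.62103036e+01 -3.15356841e+01]
```

View pics/w2.png

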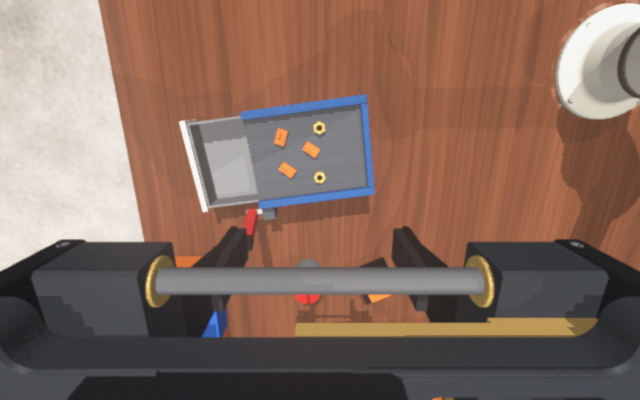

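View pics/w1.png

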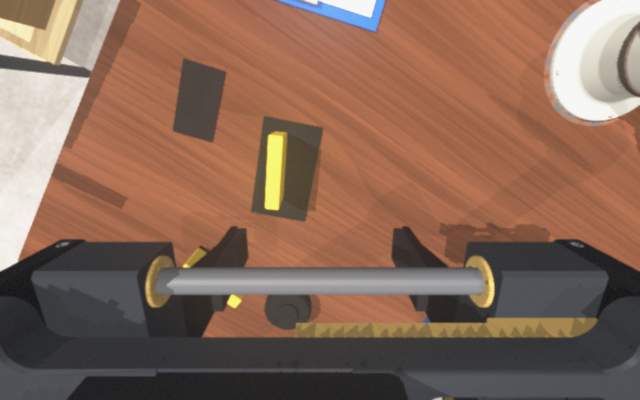

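```bash
cat > c.py <<'E'
from h import *
import pickle
def hull(mask,k):
    c=max(cv2.findContours(mask.astype(np.uint8),0,1)[0],key=cv2.contourArea); return c,cv2.approxPolyDP(cv2.convexHull(c),k,True)[:,0]
p=pickle.load(open("pics/w1.pkl","rb")); h=cv2.cvtColor(p["image"],cv2.COLOR_BGR2HSV)
m=(abs(h[...,0].astype(int)-28)<7)&(h[...,1]>100); m[225:]=0; m[:,:240]=0;m[:,330:]=0
for y in (150,170,190): print([tuple(int(v) for v in h[y,x]) for x in range(262,292,2)])
v=h[...,2][m]; t,_=cv2.threshold(v.reshape(-1,1),0,255,cv2.THRESH_OTSU); print("otsu",t)
for mm in (m,m&(h[...,2]>t)):
    c,a=hull(mm,2); q=ray(p,c[:,0],.084)[:,:2]; print(a.tolist(),cv2.minAreaRect((q*1000).astype(np.float32)))
p=pickle.load(open("pics/w2.pkl","rb")); h=cv2.cvtColor(p["image"],cv2.COLOR_BGR2HSV)
m=(abs(h[...,0].astype(int)-109)<10)&(h[...,1]>150); m[230:]=0
c,a=hull(m,4); print(a.tolist(),np.round(ray(p,a,.082)[:,:2],4).tolist())
i=cv2.resize(p["image"][80:260,170:390],None,fx=3.6,fy=3.3,interpolation=cv2.INTER_CUBIC);cv2.imwrite("pics/crop.png",i)
E
python3 c.py
```

```text
[(19, 76, 90), (18, 79, 90), (24, 115, 118), (30, 140, 247), (30, 130, 247), (30, 132, 247), (30, 132, 247), (30, 132, 247), (30, 131, 247), (30, 137, 247), (22, 170, 215), (22, 165, 162), (21, 141, 119), (19, 102, 85), (18, 92, 86)]
[(18, 78, 92), (20, 80, 93), (26, 156, 213), (30, 132, 247), (30, 132, 247), (30, 132, 247), (30, 133, 247), (30, 133, 247), (30, 135, 247), (27, 158, 244), (22, 166, 166), (22, 157, 149), (19, 103, 89), (18, 99, 85), (20, 90, 85)]
[(18, 80, 89), (22, 112, 118), (29, 142, 247), (30, 131, 247), (30, 132, 247), (30, 132, 247), (30, 134, 247), (30, 133, 247), (29, 144, 247), (22, 170, 192), (22, 164, 157), (20, 119, 101), (19, 88, 84), (19, 89, 83), (19, 91, 84)]
otsu 201.0
[[277, 131], [286, 133], [282, 199], [278, 209], [273, 210], [264, 207], [268, 134]] ((463.4548645019531, -385.15277099609375), (132.8922882080078, 32.79487991333008), 27.239774703979492)
[[276, 132], [283, 133], [277, 209], [265, 207], [268, 136]] ((464.7276611328125, -387.18994140625), (129.8798828125, 24.7464656829834), 27.295230865478516)
[[364, 111]] [[0.474, 0.0833]]
```

View pics/crop.png

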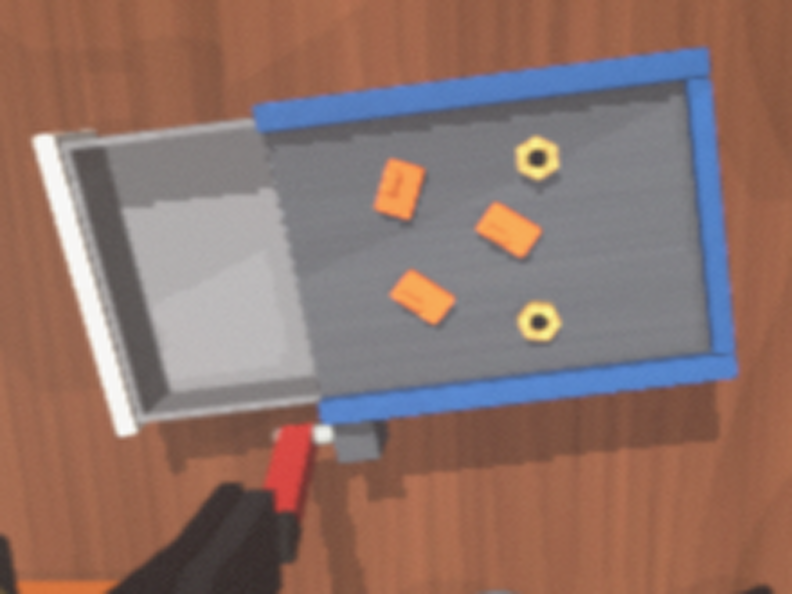

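```bash
cat > d.py <<'E'
from h import *
import pickle
from scipy.optimize import least_squares
p=pickle.load(open("pics/w2.pkl","rb"))
cr=lambda a:np.array(a,float)/[3.6,3.3]+[170,80]-[.36,.35]
uv=cr([[709,48],[736,376],[254,104],[321,424]]); own=np.array([[110,90],[110,-90],[-110,90],[-110,-90]])/1000
w=ray(p,uv,.082)[:,:2]
d=lambda i,j:np.linalg.norm(w[i]-w[j])
print(np.round(w,4).tolist(),"sides",[round(d(*x),4) for x in((0,1),(2,3),(0,2),(1,3),(0,3),(1,2))])
def T(s,o): c,n=np.cos(s[2]),np.sin(s[2]); return o@np.array([[c,n],[-n,c]])+s[:2]
r=least_squares(lambda s:(T(s,own)-w).ravel(),[.63,.17,np.pi]); s=r.x
print("station",s[:2],np.degrees(s[2]),"res",np.round((T(s,own)-w)*1000,1).tolist())
inv=lambda q:(np.atleast_2d(q)-s[:2])@np.array([[np.cos(s[2]),-np.sin(s[2])],[np.sin(s[2]),np.cos(s[2])]])
print("front outer own",inv(ray(p,cr([[33,137],[123,437]]),.06)[:,:2]))
print("bits",inv(ray(p,cr([[538,158],[540,322],[400,188],[508,230],[422,297]]),.08)[:,:2]).round(3).tolist())
for z in np.arange(.10,.16,.01): print(z,inv(ray(p,cr([[285,552]]),z)[:,:2]).round(4))
for z in np.arange(.04,.08,.01): print(z,inv(ray(p,cr([[296,430]]),z)[:,:2]).round(4))
np.save("st.npy",s)
for x,y in((-122,0),(-132,-105),(-132,-130),(-240,40),(-125,40)):
    q=T(s,np.array([[x,y]])/1000)[0]; print(x,y,q,np.hypot(*q), [t for t in range(0,60,10) if env.inverse_kinematics([*q,.05],[180,-t,np.degrees(s[2])]) is not None],[t for t in range(0,60,10) if env.inverse_kinematics([*q,.05],[180,-t,0]) is not None])
E
python3 d.py
```

```text
[[0.4708, 0.056], [0.4489, 0.2317], [0.6867, 0.0833], [0.6655, 0.2602]] sides [np.float64(0.1771), np.float64(0.1781), np.float64(0.2176), np.float64(0.2184), np.float64(0.2821), np.float64(0.2803)]
station [0.56799015 0.15780881] 187.20455826001114 res [[-0.7, -1.2], [-1.4, 1.6], [1.7, -1.0], [0.4, 0.7]]
front outer own [[-0.22758301  0.08584207]
 [-0.22468319 -0.09093935]]
bits [[0.022, 0.044], [0.012, -0.045], [-0.047, 0.037], [0.003, 0.008], [-0.045, -0.023]]
0.1 [[-0.1383 -0.1582]]
0.11 [[-0.1351 -0.1534]]
0.12 [[-0.1318 -0.1487]]
0.13 [[-0.1286 -0.1439]]
0.13999999999999999 [[-0.1253 -0.1391]]
0.14999999999999997 [[-0.1221 -0.1344]]
0.04 [[-0.1353 -0.1053]]
0.05 [[-0.1324 -0.1019]]
0.060000000000000005 [[-0.1296 -0.0986]]
0.07 [[-0.1267 -0.0953]]
-122 0 [0.68902692 0.17310909] 0.7104399036566408 [0, 10, 20, 30, 40, 50] [0, 10, 20]
-132 -105 [0.68577969 0.27853421] 0.7401858494592348 [0, 10, 20, 30, 40, 50] [0, 10, 20, 30]
-132 -130 [0.68264439 0.30333683] 0.7470050811484532 [0, 10, 20, 30, 40, 50] [0, 10, 20, 30]
-240 40 [0.81111177 0.14822354] 0.8245438220884987 [0, 10, 20, 30] [0, 10, 20, 50]
-125 40 [0.69701972 0.13380114] 0.7097458971946095 [0, 10, 20, 30, 40, 50] [0, 10, 20, 50]
```

```bash
cat >> h.py <<'E'
S=np.load("st.npy"); SY=np.degrees(S[2])
def W(x,y,z):
    c,n=np.cos(S[2]),np.sin(S[2]); return [S[0]+c*x-n*y,S[1]+n*x+c*y,z]
E
cat > e.py <<'E'
from h import *
c=[.4647,-.3872]; o=[180,0,-152.7]
env.goto([*c,.16],o); print(env.move_straight([*c,.043],rate=.1,force_limit=8))
env.gripper_to(0,40); s=env.read_state(); print(s["opening"],s["finger_force"],s["position"])
env.move_straight([*c,.25],rate=.2)
o=[180,0,SY-270]
env.goto(W(.066,0,.25),o); p=snap("wrist","w3")
print(env.move_straight(W(.066,0,.1105),rate=.12,force_limit=10),env.read_state()["force"])
print(env.move_straight(W(-.124,0,.1105),rate=.06,force_limit=25),env.read_state()["force"])
env.move_straight(W(-.124,0,.22),rate=.2)
env.goto(W(0.05,.06,.42),o)
p=snap("wrist","w4"); q=snap("scene","s4")
for t in("chip0","nut0"): show(p,t);show(q,t)
print(env.read_state()["clock"],env.read_state()["opening"])
cv2.imwrite("pics/m4.png",np.hstack([cv2.resize(p["image"],(480,300)),q["image"][150:350,300:500]][:1]+[cv2.resize(q["image"][170:330,320:460],(262,300))]))
E
python3 e.py
```

```text
False
0.27233785921693765 39.99996464699507 [ 0.4647847  -0.38726517  0.04302337]
False [-0.07475761  0.27007267 -1.94325114]
False [-0.25856637 -0.1000205  -1.82276815]
chip0 [([0.698, 0.186, 0.022], 0.62), ([0.716, 0.154, 0.017], 0.48)]
chip0 [([0.671, 0.146, 0.013], 0.65)]
nut0 [([0.699, 0.219, 0.018], 0.52)]
nut0 [([0.712, 0.133, 0.018], 0.6), ([0.705, 0.22, 0.015], 0.47)]
19.7333 0.27242214842056195
```

View pics/m4.png

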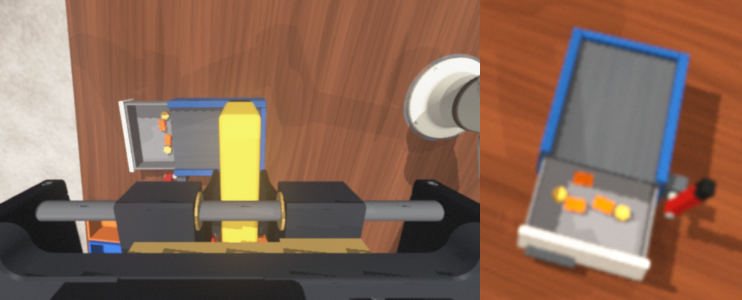

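```bash
cat > f.py <<'E'
from h import *
import pickle
m=ray(pickle.load(open("pics/w1.pkl","rb")),[[264,117],[323,128],[305,220],[251,211]],.004)[:,:2]
yaw=np.degrees(np.arctan2(*(m[0]-m[3])[::-1])); c=m.mean(0); print("mat",m.round(3).tolist(),c,yaw)
c=(c+[.4647,-.3872])/2
env.goto([*c,.20],[180,0,-152.7])
env.move_straight([*c,.06],rate=.15); print(env.move_straight([*c,.0430],rate=.03,force_limit=5),env.read_state()["position"])
env.gripper_to(1.0); env.dwell(.2); env.move_straight([*c,.25],rate=.2)
env.gripper_to(0)
o=[180,0,SY-270]
env.goto(W(-.262,.04,.16),o); p=snap("wrist","w5"); q=snap("scene","s5"); show(q,"scraper")
print(env.move_straight(W(-.262,.04,.036),rate=.12,force_limit=8))
print(env.move_straight(W(-.150,.04,.036),rate=.08,force_limit=15),env.read_state()["force"])
print(env.move_straight(W(-.118,.04,.036),rate=.03,force_limit=12),env.read_state()["force"])
s=env.read_state()["position"];d=(s[:2]-S[:2]);print("own x",d@[np.cos(S[2]),np.sin(S[2])])
env.move_straight(W(-.19,.04,.036),rate=.15); env.move_straight(W(-.19,.04,.2),rate=.25)
env.goto(W(-.05,.09,.42),o); p=snap("wrist","w6"); q=snap("scene","s6"); print(env.read_state()["clock"])
cv2.imwrite("pics/m6.png",np.hstack([cv2.resize(p["image"],(480,300)),cv2.resize(q["image"][90:330,170:460],(320,300))]))
E
python3 f.py
```

```text
mat [[0.408, -0.454], [0.366, -0.353], [0.537, -0.284], [0.58, -0.385]] [ 0.47261223 -0.36901375] -158.18185225528424
True [ 0.46830631 -0.37796727  0.04299228]
scraper [([0.724, -0.364, 0.066], 0.95), ([0.491, -0.357, 0.081], 0.89)]
False
False [ 0.88119872 -0.0875513   0.13592603]
True [1.3953815  0.78115143 2.24250745]
own x -0.12595997371214124
35.9833
```

View pics/m6.png

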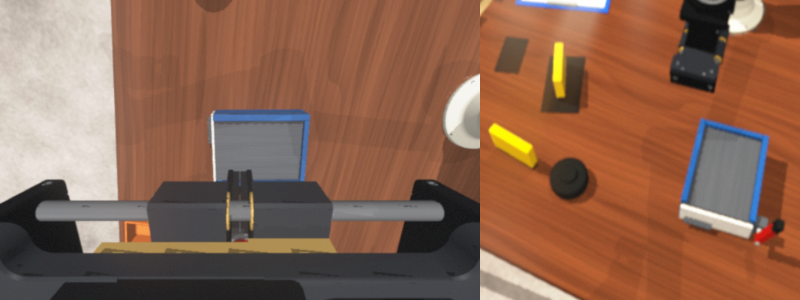

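```bash
cat > g.py <<'E'
from h import *
o=[180,0,SY-270]
def P(t,r=.07,h=.008): return W(-.137,-.105+r*np.cos(t)-h*np.sin(t)-.010,.050+r*np.sin(t)+h*np.cos(t))
a=P(2.3); b=W(-.137,-.20,a[2]); env.goto([b[0],b[1],.24],o); env.move_straight(b,rate=.2)
env.move_straight(a,rate=.1)
for t in np.arange(2.1,.1,-.2): 
    if env.move_straight(P(t),rate=.12,force_limit=25): print("stop",t,env.read_state()["force"]); break
else:
    print(env.move_straight(P(0,h=.002),rate=.03,force_limit=12),env.read_state()["force"],env.read_state()["position"])
e=env.read_state()["position"]
env.move_straight([e[0],e[1],.24],rate=.25)
env.goto(W(-.05,.12,.42),o); p=snap("wrist","w7"); q=snap("scene","s7"); print(env.read_state()["clock"])
show(q,"bar_tip"); print("want",W(-.132,-.005,.05)); show(q,"jar")
cv2.imwrite("pics/m7.png",np.hstack([cv2.resize(p["image"],(400,250)),cv2.resize(q["image"][180:280,340:500],(400,250))]))
E
python3 g.py
```

```text
True [-1.33589356  0.39851482  5.05300376] [0.6984882  0.22115113 0.05845417]
44.0
bar_tip [([0.697, 0.228, 0.06], 0.81), ([0.685, 0.146, 0.045], 0.51)]
want [np.float64(0.6983209086976339), np.float64(0.17932373553918615), 0.05]
jar [([0.594, 0.434, 0.073], 0.64)]
```

View pics/m7.png

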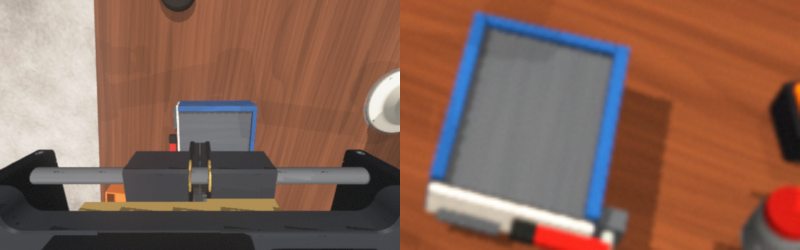

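```bash
python3 -c "
from workcell import env
print(env.close_job())"
```

```text
the job is handed in; nothing more can be done
None
```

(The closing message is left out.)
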